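Open the pipe holder that clamps the dark steel pipe

ROBOT

A 7-joint arm with a two-finger parallel gripper is mounted at the origin on the work surface. World frame = base frame: x ahead of the robot, y to its left, z up, the work surface at z = 0. Lengths are in m, angles in rad, forces in N, time in s.
With the tool pointing down it reaches from about 0.4 to 0.875 m from the base axis. Payload 19.3 kg.
Tool frame: the origin (TCP) lies midway between the tips of the shut fingers; the grasp point (between the pads) lies 19 mm behind it (bot.grip_point_offset is the distance from the TCP to the grasp point, in m); z points along the fingers, y is the direction in which the jaws open and shut (so a half turn about z gives the same grasp; the last joint's range is limited). The gripper opens to 85 mm and grips with 20 to 120 N. Pads are 22 mm wide; open, the fingers measure 114 mm over their backs; the gripper's body (76 mm by 85 mm) begins 54 mm behind the grasp point. The pads swing forward as they close: fully open they stand 13 mm farther back than shut.
Start: joints at [-1.189, 0.521, -0.036, 1.599, 0.021, 1.021, -0.113], TCP at [0.273, 0.562, 0.231] pointing down, gripper open.
Joint ranges: [-2.91, 2.91], [-0.3, 2.13], [-1.5, 1.42], [0.17, 2.43], [-1.26, 4.41], [0.16, 1.93], [-2.52, 2.52]. Speed limits (rad/s): [1.89, 1.89, 2.39, 2.39, 3.01, 3.01, 3.01].

INTERFACE

Orientations are given as [roll, pitch, yaw] about the fixed x, y, z axes, in that order (R = Rz(yaw) Ry(pitch) Rx(roll)).
In Python, from workcell import bot, viewer, workorder gives the robot as it stands.
- The arm moves only by the tool move_arm, never from a script. Its argument "plan" is a list of rows, each a list of 6 numbers: the shift along the tool's x, y, z scaled (see below), then the turn, a rotation vector about the tool's x, y, z scaled (see below). A call has 1 to 5 rows; each row shifts and turns the commanded pose from where the row before left it, along the tool's axes as they then stand; what a row does not reach is not made up. The controller multiplies each number of a shift by 0.025 m and each number of a turn by pi rad. A row lasts 1/10 s, in which the tool goes at most 50 mm and 8.59 degrees, less where a joint would pass 70% of its speed; a pose out of reach is approached as far as the arm can. A call with a number of a shift or a turn outside -1 to 1 is refused whole. A call with a gripper value outside its range is refused whole. "claw" is the closure, from -1 (fully open) to 1 (shut), so that 0 is half open, set as the call begins (left out, the last holds). The fingers move at their own pace and stop on an object; "force" is the grip in N (left out, the last holds). Time passes only in rows, so rows that do not move let the fingers close. It gives the time, the measured TCP pose, the force and the opening at its end, in the units of the state.
- bot.observe(): the state, without advancing time (a new reading comes with each control period).
- viewer.grab_frame(name): name is "scene" or "top" or "wrist"; returns the picture (480x640x3 uint8, red, green, blue); there is no depth.
- viewer.camera_info(name): a dict with "K" (3x3 intrinsics, pixels), "D" ([k1, k2, p1, p2, k3] as OpenCV has them; the pictures are not rectified), "R" (3x3) and "t" (3): a world point X has camera coordinates R X + t. Camera axes: x right, y down, z forward; pixel columns grow to the right and rows downward; lengths in m; the calibration is good to about 2 mm. A picture is of the moment at which its call begins: read the wrist's pose just before it. camera_info takes no time and is no camera call; for the wrist camera it gives the pose at the moment of the call.
- workorder.job_done(): hands the job in, once; it reports no verdict.
The state is a dict: "clock": time; "qpos": joint angles; "qd": joint speeds; "joint_efforts": joint torques, N m; "position": TCP position; "tool_rot": TCP orientation; "force": force on the tool from outside, world axes, zero at the start; "moment": the same for the moment, N m; "grip_width": finger opening in m.
Only numpy, scipy, OpenCV 4.12 (cv2) and the standard library are available. Lean on these libraries where they do the work, as an engineer would, in place of code of your own. Each camera call takes 0.05 s, during which the arm holds its last target.

TASK

Two pipe holders with red hinged hold-down arms are bolted to the welding bench. Take the black handle of the one that holds the dark steel pipe and swing its arm up and over until it stays open on its own, leaving the steel pipe lying in its cradle. Leave the holder with the copper pipe clamped shut.

Things in the scene. Friction and masses are not known exactly. Their poses are not given: they have to be found in the camera images.
- steel_holder: Fixed holder with the dark steel pipe, left or right; 80 mm wide dark foot plate, V cradle, red hinge cheeks 100 mm high. Origin at bench height; z up, x from handle end to hinge end. In its frame (mm): hinge axis along y through (60, 0, 80); pipe axis along y through (10, 0, 50); foot plate x -60 to 100; shut arm's handle middle (-85, -55, 80), over bare bench.
- steel_arm (a joint): Red arm over the steel pipe, 26 mm wide. 0: shut, level (start); 1.57: upright, balance point; past it falls open to a stop at 2.1, swinging towards the holder's +x. Loose hinge, no spring or latch, about 0.28 kg, 2 N lifts it. Handle: black round bar, 16 mm thick, 145 mm from the hinge axis on the arm's centre line, parallel to the holder's y, free from y -13 to -95 mm.
- copper_arm (a joint): The same red arm on the other, identical holder, which carries the copper-coloured pipe (0: shut, as at the start; grows as it opens). This one must stay shut. Its holder stands over 200 mm to the left or right of the steel one.
- steel_pipe: The dark steel pipe, 42 mm diameter, 140 mm long, about 0.4 kg, lying loose in the V cradle of its holder, 2 mm below the shut arm. Origin at its middle, on its axis; y along the pipe.
There are look-alikes about, which are no part of the job. What is shaped like the part that bears copper_arm but green or white is not meant.

How it is judged:
At the end, for the whole second after the job is handed in: The arm over the steel pipe is swung past upright and rests open by itself (over 1.8 rad, at rest), the steel pipe still lies in its cradle within 20 mm of where it was, and the arm over the copper pipe is shut (under 0.1 rad) (value of joint steel_arm above 1.8 rad and velocity of joint steel_arm between -0.1 and 0.1 rad/s and value of joint copper_arm below 0.1 rad and distance of steel_pipe from where it was at the start of the episode below 0.02 m); the robot touches nothing.
It fails at once if the arm over the copper pipe is swung up (more than 0.3 rad) (value of joint copper_arm above 0.3 rad).
It also fails if it takes over 34 s, if anything falls off the work surface, if the arm or the gripper's body presses on something with over 40 N, if the wrist force passes 120 N, or if a joint passes its speed limit or range.

## Working session

There is one attempt and no reset: what is moved stays moved. The work goes in short steps, Python scripts to look and compute and a tool call to move; the robot and the scene stay as the last step left them, time stands still between calls to the robot, and variables do not carry over. Pictures are saved under pics/ and viewed, and the job is handed in when it is done.

Besides the shell and the picture viewer there is one more tool, called after "Call:" by a JSON object that holds its "op" and its "data", one argument or row to a line. move_arm: Moves the arm, as the interface text tells. Shifts and turns lie within -1 to 1; 1 stands for 0.025 m of shift or pi rad of turn. Its arguments: {"type":"object","properties":{"plan":{"type":"array","items":{"type":"array","items":{"type":"number"}}},"claw":{"type":"number"},"force":{"type":"number"}},"required":["plan"]}

```bash
mkdir -p pics; ls
python3 - <<'E'
from workcell import bot, viewer
import cv2
print(bot.observe())
for n in("scene","top"):
    im=viewer.grab_frame(n); cv2.imwrite(f"pics/{n}0.png",im[:,:,::-1]); print(n,viewer.camera_info(n))
E
```

```text
pics
{'clock': 0.0, 'qpos': array([-1.18923465,  0.52202131, -0.03632421,  1.60001664,  0.02123643,
        1.02108437, -0.11278859]), 'qd': array([ 0.00039544, -0.00112365, -0.00094298,  0.00099842,  0.00037052,
        0.00082199, -0.0001675 ]), 'joint_efforts': array([-4.86701319e-04, -9.27132654e+01,  1.97951876e+00, -3.69945681e+01,
        1.78304699e-02,  8.26410076e-03,  9.27449690e-06]), 'position': array([0.27274042, 0.56197241, 0.23071814]), 'tool_rot': array([-3.14045450e+00,  1.14055572e-04,  2.68984892e+00]), 'force': array([ 0.36136167, -0.22628757,  0.56627652]), 'moment': array([ 0.00678722, -0.03138664,  0.05014979]), 'grip_width': 0.08535837404125919}
scene {'K': array([[490.80118234,   0.        , 316.41474378],
       [  0.        , 490.80118234, 242.15083764],
       [  0.        ,   0.        ,   1.        ]]), 'D': array([-0.05637251,  0.        ,  0.        ,  0.        ,  0.        ]), 'R': array([[-0.85053518,  0.5258979 ,  0.0046147 ],
       [ 0.42574379,  0.69365424, -0.58102153],
       [-0.30875901, -0.49221458, -0.8138751 ]]), 't': array([ 0.37339513, -0.20100176,  1.18650856])}
top {'K': array([[443.3161942 ,   0.        , 322.39632101],
       [  0.        , 443.3161942 , 247.33897358],
       [  0.        ,   0.        ,   1.        ]]), 'D': array([-0.08898504,  0.        ,  0.        ,  0.        ,  0.        ]), 'R': array([[ 0.01619507, -0.99984086, -0.00748198],
       [-0.99682785, -0.0155622 , -0.07805158],
       [ 0.07792272,  0.0087223 , -0.99692125]]), 't': array([0.04901626, 0.46971411, 1.07309713])}
```

View pics/scene0.png

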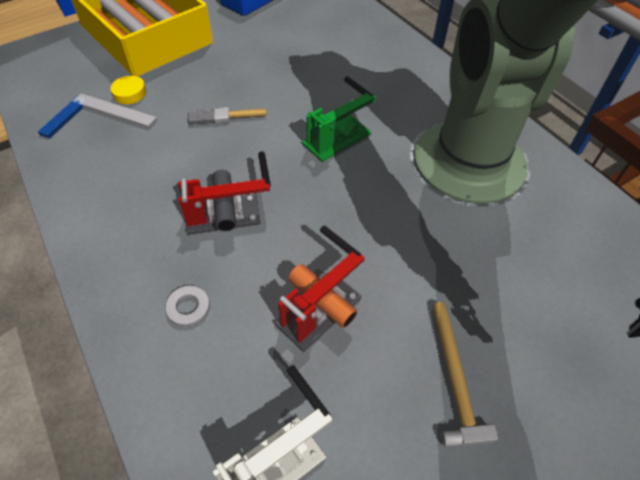

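View pics/top0.png

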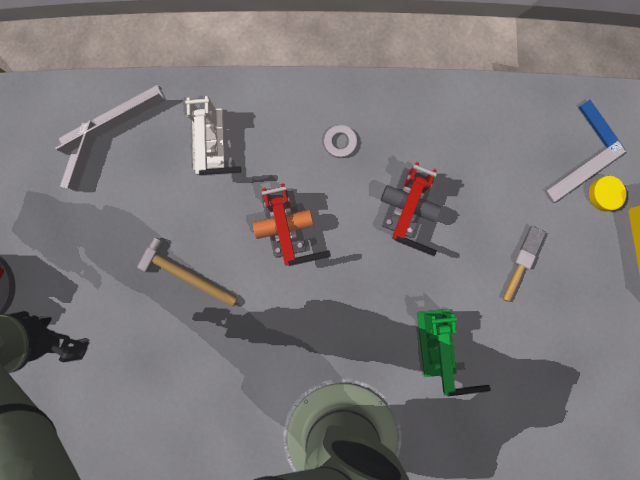

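Run:
```python
import cv2
t=cv2.imread("pics/top0.png"); cv2.imwrite("pics/tc.png",cv2.resize(t[150:270,360:480],None,fx=5,fy=5,interpolation=cv2.INTER_CUBIC))
t=cv2.imread("pics/scene0.png"); cv2.imwrite("pics/sc.png",cv2.resize(t[140:250,160:290],None,fx=5,fy=5,interpolation=cv2.INTER_CUBIC))
```

```text
(no output)
```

View pics/tc.png

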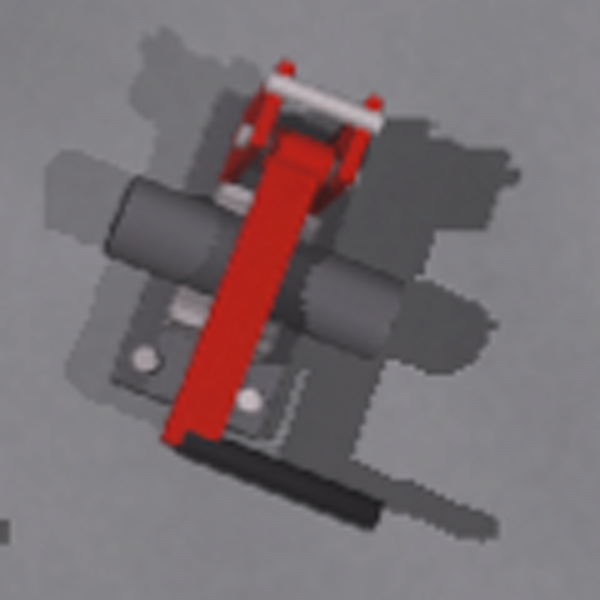

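View pics/sc.png

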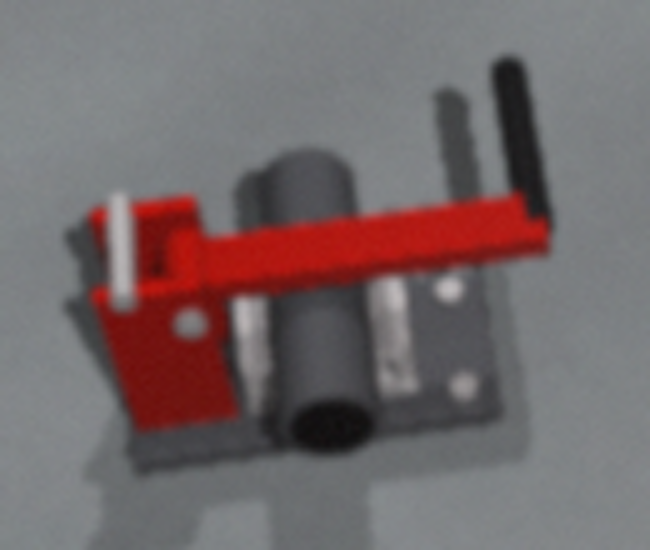

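```bash
cat > h.py <<'E'
import numpy as np, cv2
from workcell import bot, viewer
from scipy.spatial.transform import Rotation as Rn
def proj(n,X):
    c=viewer.camera_info(n)
    return cv2.projectPoints(np.array(X,float).reshape(-1,3),cv2.Rodrigues(c["R"])[0],c["t"],c["K"],c["D"])[0][:,0]
def H(p,P):
    P=np.array(P,float).reshape(-1,3)/1000; c,s=np.cos(p[2]),np.sin(p[2])
    return np.c_[p[0]+c*P[:,0]-s*P[:,1],p[1]+s*P[:,0]+c*P[:,1],P[:,2]]
E
python3 - <<'E'
from h import *
from scipy.optimize import least_squares
T=[((-85,-95,80),(375,512)),((-85,-13,80),(205,447)),((10,70,50),(120,217)),((10,-70,50),(388,328)),((-60,40,6),(112,382))]
S=[((-85,-95,80),(509,66)),((10,70,50),(332,425)),((-60,40,6),(500,417))]
tp=np.array([a[1] for a in T])/5+[360,150]; sp=np.array([a[1] for a in S])/5+[160,140]
def f(p): return np.r_[(proj("top",H(p,[a[0] for a in T]))-tp).ravel(),(proj("scene",H(p,[a[0] for a in S]))-sp).ravel()]
r=least_squares(f,[.55,-.18,-.3]); print(r.x, r.fun.reshape(-1,2).round(1))
p=r.x
for q in [(-85,-55,80),(60,0,80),(0,0,0),(10,0,50),(60,-55,225)]: print(q,H(p,[q])[0].round(4))
t=cv2.imread("pics/top0.png")
for n,im,(x0,y0) in(("top",cv2.imread("pics/top0.png"),(360,150)),("scene",cv2.imread("pics/scene0.png"),(160,140))):
    c=cv2.resize(im[y0:y0+120,x0:x0+130],None,fx=5,fy=5)
    for L in [[(-85,-13,80),(-85,-95,80)],[(60,0,80),(-85,0,80)],[(10,-70,50),(10,70,50)],[(60,-40,80),(60,40,80)],[(-60,-40,0),(-60,40,0),(100,40,0),(100,-40,0),(-60,-40,0)]]:
        u=(proj(n,H(p,L))-[x0,y0])*5
        cv2.polylines(c,[u.astype(int)],False,(0,255,255),1)
    cv2.imwrite(f"pics/fit_{n}.png",c)
E
```

```text
[ 0.56722667 -0.14997657 -0.38223954] [[-0.1  1.5]
 [ 1.5  0.9]
 [-0.8 -1.2]
 [-0.9 -1.1]
 [-0.9 -0.7]
 [ 0.4 -0.5]
 [-0.6  0. ]
 [ 0.2 -1.1]]
(-85, -55, 80) [ 0.4678 -0.1693  0.08  ]
(60, 0, 80) [ 0.6229 -0.1724  0.08  ]
(0, 0, 0) [ 0.5672 -0.15    0.    ]
(10, 0, 50) [ 0.5765 -0.1537  0.05  ]
(60, -55, 225) [ 0.6024 -0.2234  0.225 ]
```

View pics/fit_top.png

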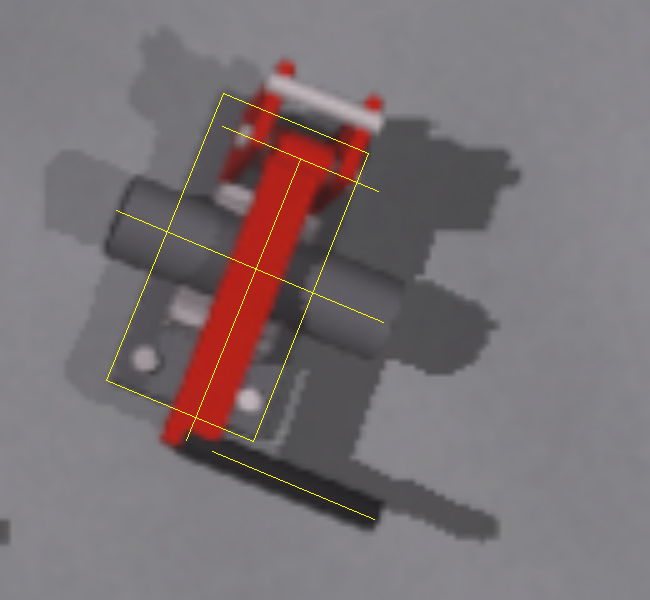

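View pics/fit_scene.png

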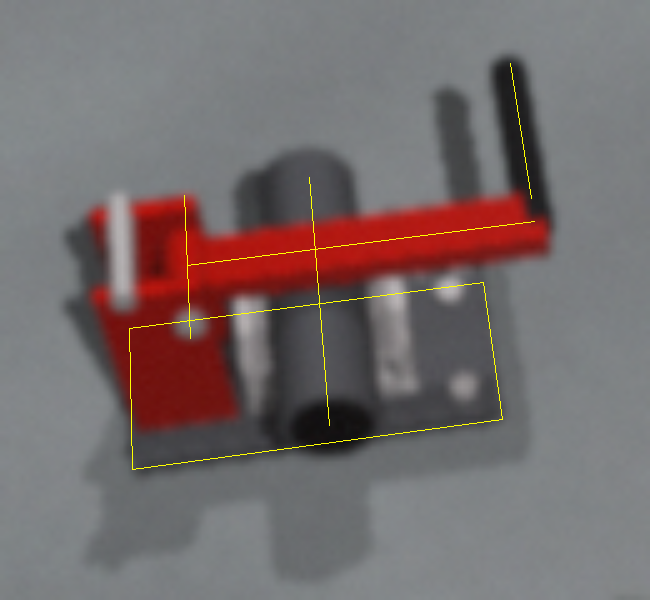

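```bash
cat >> h.py <<'E'
P=[0.56722667,-0.14997657,-0.38223954]
def pose():
    o=bot.observe(); return o["position"],Rn.from_euler("xyz",o["tool_rot"])
def delta(tp,tR):
    p,R=pose(); return R.inv().apply(tp-p)/0.025,(R.inv()*tR).as_rotvec()/np.pi
E
python3 - <<'E'
from h import *
from scipy.optimize import least_squares
p0,R0=pose()
tgt=H(P,[(-85,-57,200)])[0]; tR=Rn.from_euler("xyz",[np.pi,0,P[2]+np.pi/2])
print(tgt,delta(tgt,tR), P[2]+np.pi/2)
turn=(R0.inv()*tR).as_rotvec()[2]
for N in (30,32,35):
    def f(s,path=False):
        p,R=p0.copy(),R0; L=[]
        for i in range(N):
            p=p+R.apply(np.array([s[0],s[1],s[2]])*.025); R=R*Rn.from_rotvec([0,0,turn/N]); L.append(p)
        return L if path else p-tgt
    r=least_squares(f,[-1,0,0]); L=np.array(f(r.x,True)); print(N,r.x,turn/N/np.pi,np.linalg.norm(L[:,:2],axis=1).round(3)[::4])
E
```

```text
[ 0.46710002 -0.17115803  0.2       ] (array([-19.79727846, -22.98978259,   1.25563751]), array([-2.42634293e-04,  2.48695525e-04,  4.77860175e-01])) 1.1885567867948965
30 [-1.10277446 -0.14896989  0.04185458] 0.015928672498721555 [0.622 0.608 0.592 0.574 0.556 0.537 0.518 0.501]
32 [-1.03408125 -0.13804411  0.03923867] 0.014933130467551459 [0.622 0.609 0.594 0.578 0.561 0.543 0.526 0.509]
35 [-0.9457118  -0.12431247  0.03587536] 0.013653147856047048 [0.622 0.61  0.597 0.582 0.567 0.551 0.535 0.519 0.504]
```

Call:
{"op": "move_arm", "data": {
  "plan": [
    [-0.95, -0.12, 0.0, 0, 0, 0.0137],
    [-0.95, -0.12, 0.0, 0, 0, 0.0137],
    [-0.95, -0.12, 0.0, 0, 0, 0.0137],
    [-0.95, -0.12, 0.0, 0, 0, 0.0137],
    [-0.95, -0.12, 0.0, 0, 0, 0.0137]
  ],
  "claw": -0.2
}}

```text
clock: 0.6
position: [0.3689, 0.4869, 0.2313]
tool_rot: [3.142, 0.0, 2.47]
force: [0.3, 0.3, 0.4]
grip_width: 0.0516
```

Call:
{"op": "move_arm", "data": {
  "plan": [
    [-0.95, -0.12, 0.0, 0, 0, 0.0137],
    [-0.95, -0.12, 0.0, 0, 0, 0.0137],
    [-0.95, -0.12, 0.0, 0, 0, 0.0137],
    [-0.95, -0.12, 0.0, 0, 0, 0.0137],
    [-0.95, -0.12, 0.0, 0, 0, 0.0137]
  ]
}}

```text
clock: 1.1
position: [0.4443, 0.395, 0.2313]
tool_rot: [-3.142, -0.0, 2.256]
force: [-0.1, 0.3, 0.7]
grip_width: 0.0518
```

Call:
{"op": "move_arm", "data": {
  "plan": [
    [-0.95, -0.12, 0.0, 0, 0, 0.0137],
    [-0.95, -0.12, 0.0, 0, 0, 0.0137],
    [-0.95, -0.12, 0.0, 0, 0, 0.0137],
    [-0.95, -0.12, 0.0, 0, 0, 0.0137],
    [-0.95, -0.12, 0.0, 0, 0, 0.0137]
  ]
}}

```text
clock: 1.6
position: [0.4988, 0.2887, 0.2313]
tool_rot: [-3.142, 0.0, 2.041]
force: [1.3, -0.1, -0.1]
grip_width: 0.0514
```

Call:
{"op": "move_arm", "data": {
  "plan": [
    [-0.95, -0.12, 0.0, 0, 0, 0.0137],
    [-0.95, -0.12, 0.0, 0, 0, 0.0137],
    [-0.95, -0.12, 0.0, 0, 0, 0.0137],
    [-0.95, -0.12, 0.0, 0, 0, 0.0137],
    [-0.95, -0.12, 0.0, 0, 0, 0.0137]
  ]
}}

```text
clock: 2.1
position: [0.5293, 0.1732, 0.2313]
tool_rot: [-3.142, 0.0, 1.825]
force: [0.0, -0.1, 1.2]
grip_width: 0.051
```

Call:
{"op": "move_arm", "data": {
  "plan": [
    [-0.95, -0.12, 0.0, 0, 0, 0.0137],
    [-0.95, -0.12, 0.0, 0, 0, 0.0137],
    [-0.95, -0.12, 0.0, 0, 0, 0.0137],
    [-0.95, -0.12, 0.0, 0, 0, 0.0137],
    [-0.95, -0.12, 0.0, 0, 0, 0.0137]
  ]
}}

```text
clock: 2.6
position: [0.5344, 0.0538, 0.2313]
tool_rot: [-3.142, -0.0, 1.61]
force: [-0.4, 0.3, -0.2]
grip_width: 0.051
```

Call:
{"op": "move_arm", "data": {
  "plan": [
    [-0.95, -0.12, 0.0, 0, 0, 0.0137],
    [-0.95, -0.12, 0.0, 0, 0, 0.0137],
    [-0.95, -0.12, 0.0, 0, 0, 0.0137],
    [-0.95, -0.12, 0.0, 0, 0, 0.0137],
    [-0.95, -0.12, 0.0, 0, 0, 0.0137]
  ]
}}

```text
clock: 3.1
position: [0.5139, -0.0638, 0.2313]
tool_rot: [3.142, -0.0, 1.395]
force: [-0.5, -0.3, 0.6]
grip_width: 0.0513
```

Run:
```python
from h import *
o=bot.observe(); print(o["clock"],o["qpos"].round(3))
print(pose()[0],pose()[1].as_euler("xyz"))
print(delta(H(P,[(-85,-57,200)])[0],Rn.from_euler("xyz",[np.pi,0,P[2]+np.pi/2])))
```

```text
3.1 [-0.305  0.376  0.41   1.896 -0.187  0.907  0.02 ]
[ 0.51389578 -0.06379632  0.23132118] [ 3.14153184e+00 -9.39609072e-05  1.39496294e+00]
(array([-4.55580703, -1.09181886,  1.25235294]), array([ 1.62017634e-05, -3.18001486e-05,  6.57011169e-02]))
```

Call:
{"op": "move_arm", "data": {
  "plan": [
    [-0.93, -0.1, 0.2, 0, 0, 0.0132],
    [-0.93, -0.1, 0.2, 0, 0, 0.0132],
    [-0.93, -0.1, 0.2, 0, 0, 0.0132],
    [-0.93, -0.1, 0.2, 0, 0, 0.0132],
    [-0.93, -0.1, 0.2, 0, 0, 0.0132]
  ]
}}

```text
clock: 3.6
position: [0.4722, -0.1727, 0.2062]
tool_rot: [3.141, -0.0, 1.188]
force: [-0.1, -0.1, 0.1]
grip_width: 0.051
```

Run:
```python
from h import *
print(pose()[0],pose()[1].as_euler("xyz"),bot.observe()["qpos"].round(2))
print(delta(H(P,[(-85,-57,61)])[0],Rn.from_euler("xyz",[np.pi,0,P[2]+np.pi/2])))
L=[[(-85,-13,80),(-85,-95,80)],[(60,0,80),(-85,0,80)],[(10,-70,50),(10,70,50)]]
U=[proj("wrist",H(P,l)) for l in L]
for n in("wrist","top"):
    im=viewer.grab_frame(n)[:,:,::-1].copy()
    if n=="wrist":
        for u in U: cv2.polylines(im,[u.astype(int)],False,(0,255,255),1)
    cv2.imwrite(f"pics/{n}1.png",im)
```

```text
[ 0.47219371 -0.17274966  0.20615343] [ 3.14147557e+00 -3.15011460e-05  1.18770543e+00] [-0.13  0.4   0.47  1.96 -0.24  0.84  0.09]
(array([-0.01729127, -0.2134557 ,  5.80611157]), array([ 3.72746711e-05, -1.00112604e-05, -2.70995257e-04]))
```

View pics/wrist1.png

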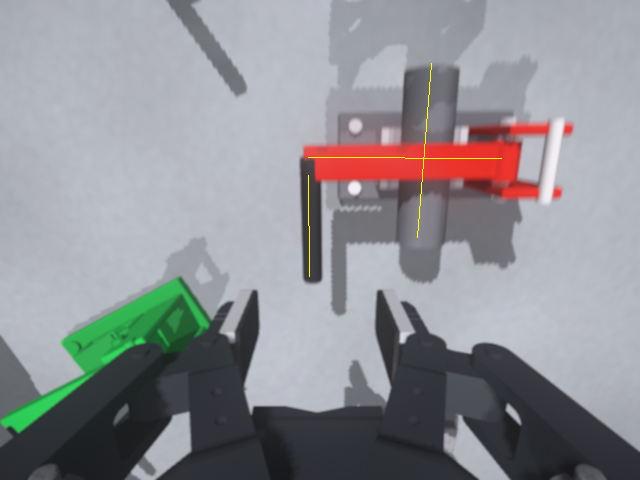

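View pics/top1.png

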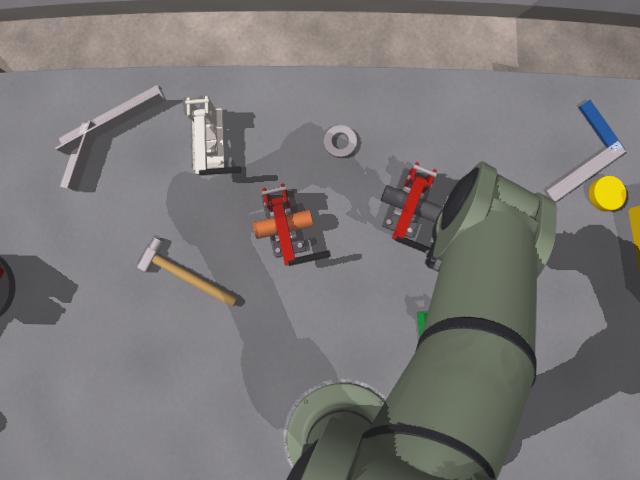

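Call:
{"op": "move_arm", "data": {
  "plan": [
    [0, -0.07, 0.9, 0, 0, 0],
    [0, -0.07, 0.9, 0, 0, 0],
    [0, 0, 0.9, 0, 0, 0],
    [0, 0, 0.8, 0, 0, 0],
    [0, 0, 0.7, 0, 0, 0]
  ]
}}

```text
clock: 4.2
position: [0.4696, -0.1698, 0.1004]
tool_rot: [-3.141, -0.0, 1.191]
force: [1.2, 0.1, -0.0]
grip_width: 0.0511
```

Call:
{"op": "move_arm", "data": {
  "plan": [
    [0, 0, 0.6, 0, 0, 0],
    [0, 0, 0.5, 0, 0, 0],
    [0, 0, 0.35, 0, 0, 0],
    [0, 0, 0.15, 0, 0, 0],
    [0, 0, 0, 0, 0, 0]
  ]
}}

```text
clock: 4.7
position: [0.4698, -0.1699, 0.0612]
tool_rot: [-3.141, 0.0, 1.191]
force: [0.1, -0.3, 0.5]
grip_width: 0.0511
```

Run:
```python
from h import *
print(pose()[0],bot.observe()["force"])
print(delta(H(P,[(-83,-57,61)])[0],Rn.from_euler("xyz",[np.pi,0,P[2]+np.pi/2])))
cv2.imwrite("pics/wrist2.png",viewer.grab_frame("wrist")[:,:,::-1])
```

```text
[ 0.46978144 -0.16986372  0.06118358] [ 0.14661169 -0.30470428  0.46301128]
(array([-0.08804185, -0.00042381,  0.00734488]), array([-8.37385992e-05,  6.39588915e-06,  7.98186831e-04]))
```

View pics/wrist2.png

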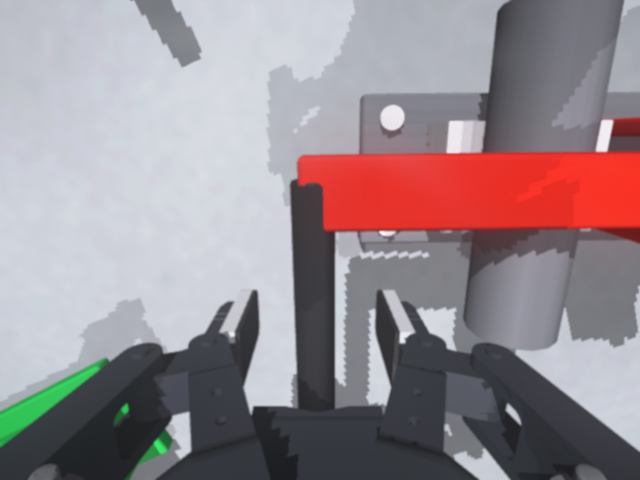

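Call:
{"op": "move_arm", "data": {
  "plan": [
    [0, 0, 0, 0, 0, 0],
    [0, 0, 0, 0, 0, 0],
    [0, 0, 0, 0, 0, 0],
    [0, 0, 0, 0, 0, 0],
    [0, 0, 0, 0, 0, 0]
  ],
  "claw": 1,
  "force": 30
}}

```text
clock: 5.25
position: [0.4692, -0.1694, 0.0617]
tool_rot: [-3.14, -0.0, 1.191]
force: [-5.5, 2.5, 11.1]
grip_width: 0.0149
```

Run:
```python
from h import *
p,R=pose(); o=bot.observe(); print(o["clock"],p,o["grip_width"],o["force"])
# arc in tool axes: tool y=+holder x ; tool z=down
th=np.concatenate([np.linspace(0,.3,4),np.arange(.45,1.96,.15),[2.0]])
x=-145*np.cos(th); z=145*np.sin(th)
for a,dx,dz in zip(th[1:],np.diff(x)/25,np.diff(z)/25): print(round(a,2),round(dx,2),round(-dz,2))
print(R.as_matrix().round(3))
```

```text
5.25 [ 0.46916934 -0.16940319  0.06167389] 0.014944267347284075 [-5.48016653  2.50671342 11.11332105]
0.1 0.03 -0.58
0.2 0.09 -0.57
0.3 0.14 -0.56
0.45 0.32 -0.81
0.6 0.44 -0.75
0.75 0.54 -0.68
0.9 0.64 -0.59
1.05 0.72 -0.49
1.2 0.78 -0.37
1.35 0.83 -0.25
1.5 0.86 -0.13
1.65 0.87 0.0
1.8 0.86 0.13
1.95 0.83 0.26
2.0 0.27 0.11
[[ 0.37   0.929 -0.001]
 [ 0.929 -0.37   0.001]
 [ 0.    -0.001 -1.   ]]
```

Call:
{"op": "move_arm", "data": {
  "plan": [
    [0, 0.03, -0.58, 0, 0, 0],
    [0, 0.09, -0.57, 0, 0, 0],
    [0, 0.14, -0.56, 0, 0, 0],
    [0, 0, 0, 0, 0, 0]
  ]
}}

```text
clock: 5.65
position: [0.4747, -0.1716, 0.105]
tool_rot: [-3.139, -0.001, 1.192]
force: [-8.4, 2.9, 0.6]
grip_width: 0.015
```

Run:
```python
from h import *
cv2.imwrite("pics/wrist3.png",viewer.grab_frame("wrist")[:,:,::-1])
cv2.imwrite("pics/scene3.png",viewer.grab_frame("scene")[:,:,::-1])
```

```text
(no output)
```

View pics/scene3.png

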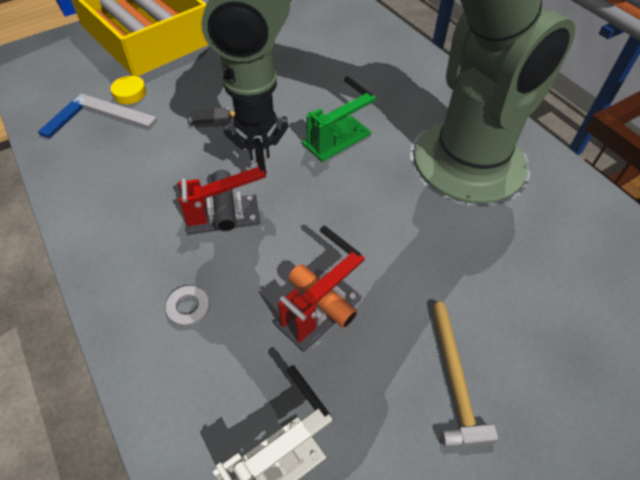

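View pics/wrist3.png

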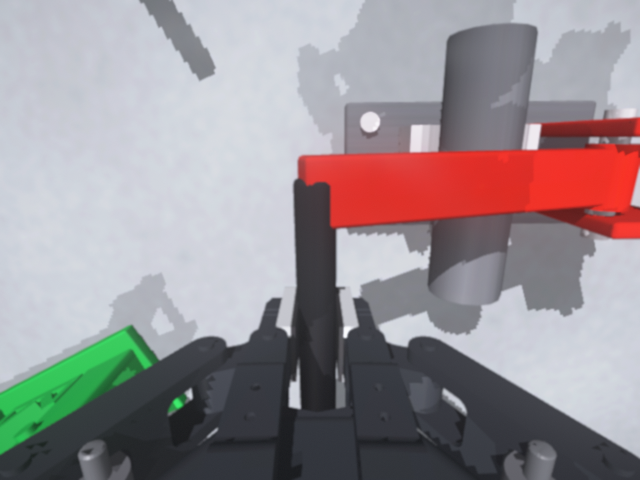

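Call:
{"op": "move_arm", "data": {
  "plan": [
    [0, 0.2, -0.55, 0, 0, 0],
    [0, 0.25, -0.52, 0, 0, 0],
    [0, 0.29, -0.5, 0, 0, 0],
    [0, 0.34, -0.47, 0, 0, 0],
    [0, 0.38, -0.43, 0, 0, 0]
  ],
  "force": 20
}}

```text
clock: 6.25
position: [0.5054, -0.1835, 0.1658]
tool_rot: [-3.131, -0.001, 1.191]
force: [-30.9, 17.3, 25.4]
grip_width: 0.0146
```

Run:
```python
from h import *
p,R=pose(); o=bot.observe()
hz=H(P,[(60,-57,61)])[0]; d=R.inv().apply(p-hz); print(d,np.hypot(d[1],d[2]),np.arctan2(-d[2],-d[1]),R.inv().apply(o["force"]))
th=np.arange(.8,2.06,.1)
x=-145*np.cos(th); z=145*np.sin(th)
for a,dx,dz in zip(th[1:],np.diff(x)/25,np.diff(z)/25): print(round(a,2),round(dx,2),round(-dz,2))
```

```text
[ 0.00327926 -0.10593933 -0.10364105] 0.14820462025829156 0.7744324882444702 [  4.6653797  -35.38890657 -25.03712366]
0.9 0.44 -0.38
1.0 0.47 -0.34
1.1 0.5 -0.29
1.2 0.53 -0.24
1.3 0.55 -0.18
1.4 0.57 -0.13
1.5 0.58 -0.07
1.6 0.58 -0.01
1.7 0.58 0.05
1.8 0.57 0.1
1.9 0.56 0.16
2.0 0.54 0.21
```

Call:
{"op": "move_arm", "data": {
  "plan": [
    [0, -0.12, -0.12, 0, 0, 0],
    [0, 0, 0, 0, 0, 0]
  ]
}}

```text
clock: 6.45
position: [0.5078, -0.1843, 0.1693]
tool_rot: [3.14, -0.001, 1.192]
force: [4.0, 0.7, -6.8]
grip_width: 0.0149
```

```bash
cat > d.py <<'E'
from h import *
p,R=pose(); o=bot.observe()
hz=H(P,[(60,-57,61)])[0]; d=R.inv().apply(p-hz); th=np.arctan2(-d[2],-d[1])
f=R.inv().apply(o["force"]); print(d.round(4),"r",np.hypot(d[1],d[2]),"th",th,"f",f.round(1),"radial",f[1]*-np.cos(th)+f[2]*-np.sin(th),"tang",f[1]*np.sin(th)-f[2]*np.cos(th))
E
python3 d.py
```

```text
[ 0.0034 -0.1022 -0.1085] r 0.1490410898967295 th 0.815478463709876 f [2.1 3.4 6.8] radial -7.302185078894533 tang -2.1585976742986257
```

Call:
{"op": "move_arm", "data": {
  "plan": [
    [0, 0.42, -0.4, 0, 0, 0],
    [0, 0.46, -0.36, 0, 0, 0],
    [0, 0.49, -0.32, 0, 0, 0],
    [0, 0, 0, 0, 0, 0]
  ]
}}

```text
clock: 6.85
position: [0.5398, -0.1969, 0.1967]
tool_rot: [3.141, -0.001, 1.192]
force: [-6.9, 8.0, 11.7]
grip_width: 0.0148
```

```bash
python3 d.py
```

```text
[ 0.0036 -0.0678 -0.1358] r 0.15177111748383154 th 1.1076061851432064 f [  4.9  -9.4 -11.7] radial 14.636169454170918 tang -3.1449132816896395
```

Call:
{"op": "move_arm", "data": {
  "plan": [
    [0, 0.48, -0.36, 0, 0, 0],
    [0, 0.53, -0.26, 0, 0, 0],
    [0, 0.55, -0.2, 0, 0, 0],
    [0, 0, 0, 0, 0, 0]
  ]
}}

```text
clock: 7.25
position: [0.5758, -0.2112, 0.2151]
tool_rot: [-3.141, -0.0, 1.192]
force: [4.2, 3.7, -11.4]
grip_width: 0.015
```

```bash
python3 d.py
```

```text
[ 0.0035 -0.0293 -0.1541] r 0.1568367257029525 th 1.3826937463550748 f [ 5.   2.5 11.4] radial -11.664995784702272 tang 0.36126911508017123
```

Call:
{"op": "move_arm", "data": {
  "plan": [
    [0, 0.57, -0.08, 0, 0, 0],
    [0, 0.58, -0.05, 0, 0, 0],
    [0, 0.58, 0.0, 0, 0, 0],
    [0, 0, 0, 0, 0, 0]
  ]
}}

```text
clock: 7.65
position: [0.6166, -0.2273, 0.2194]
tool_rot: [3.141, -0.001, 1.192]
force: [2.4, 5.0, 6.0]
grip_width: 0.0148
```

```bash
python3 d.py;  python3 - <<'E'
from h import *
cv2.imwrite("pics/scene4.png",cv2.resize(viewer.grab_frame("scene")[60:260,120:340,::-1],None,fx=3,fy=3))
E
```

```text
[ 0.0038  0.0148 -0.1584] r 0.15905592181400519 th 1.6638935525411267 f [ 5.6  0.4 -6. ] radial 6.04267723223984 tang -0.1549701604762843
```

View pics/scene4.png

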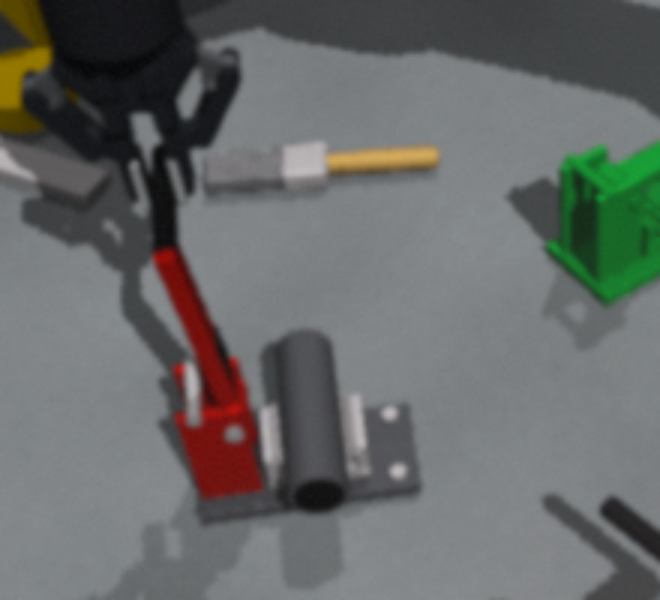

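Call:
{"op": "move_arm", "data": {
  "plan": [
    [0, 0.56, 0.09, 0, 0, 0],
    [0, 0.56, 0.14, 0, 0, 0],
    [0, 0.54, 0.18, 0, 0, 0],
    [0, 0, 0, 0, 0, 0]
  ]
}}

```text
clock: 8.1
position: [0.6551, -0.2431, 0.2088]
tool_rot: [3.14, -0.0, 1.192]
force: [3.9, 2.7, 3.7]
grip_width: 0.0151
```

```bash
python3 d.py
```

```text
[ 0.0032  0.0564 -0.1477] r 0.15814843110915022 th 1.9357280063038789 f [ 3.9  2.7 -3.7] radial 4.366347938115898 tang 1.1782356631179265
```

Call:
{"op": "move_arm", "data": {
  "plan": [
    [0, 0, 0, 0, 0, 0],
    [0, 0, 0, 0, 0, 0],
    [0, 0, 0, 0, 0, 0],
    [0, 0, 0, 0, 0, 0],
    [0, 0, 0, 0, 0, 0]
  ],
  "claw": -1
}}

```text
clock: 8.6
position: [0.6536, -0.2432, 0.2094]
tool_rot: [-3.142, 0.0, 1.191]
force: [-0.0, 0.7, 0.2]
grip_width: 0.0848
```

Call:
{"op": "move_arm", "data": {
  "plan": [
    [0, 0.2, -0.3, 0, 0, 0],
    [0, 0.2, -0.6, 0, 0, 0],
    [0, 0, -0.9, 0, 0, 0],
    [0, 0, -0.9, 0, 0, 0],
    [0, 0, -0.9, 0, 0, 0]
  ]
}}

```text
clock: 9.1
position: [0.6632, -0.2471, 0.3008]
tool_rot: [3.141, 0.0, 1.191]
force: [0.3, 0.4, 0.3]
grip_width: 0.0856
```

```bash
python3 d.py;  python3 - <<'E'
from h import *
cv2.imwrite("pics/scene5.png",viewer.grab_frame("scene")[:,:,::-1])
cv2.imwrite("pics/wrist5.png",viewer.grab_frame("wrist")[:,:,::-1])
E
```

```text
[ 0.0025  0.0654 -0.2398] r 0.24857061637752942 th 1.8370965857936747 f [ 0.5  0.1 -0.3] radial 0.291151021800209 tang 0.023759374284743853
```

View pics/scene5.png

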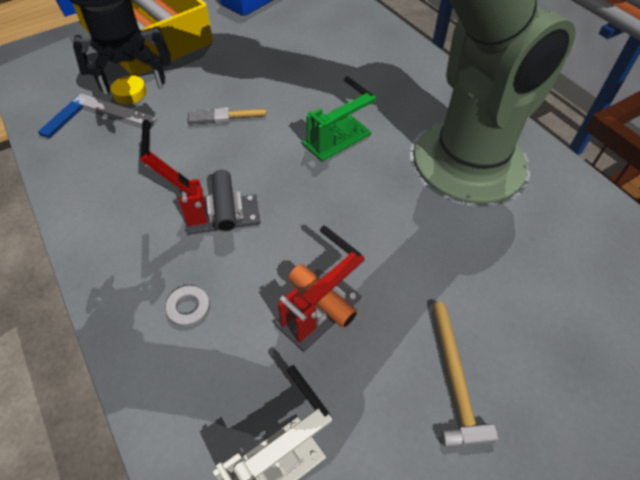

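View pics/wrist5.png

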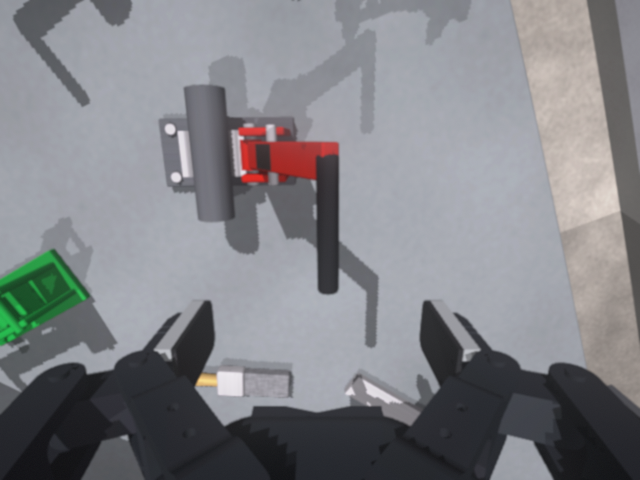

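Run:
```python
from h import *
im=viewer.grab_frame("scene")[:,:,::-1]; a=cv2.imread("pics/scene5.png")
print("diff steel region vs earlier frame",cv2.absdiff(im,a)[115:245,135:270].max())
b=cv2.imread("pics/scene0.png"); print("copper diff mean",cv2.absdiff(im,b)[225:345,275:370].mean(),"pipe end diff",cv2.absdiff(im,b)[205:235,205:245].mean())
for th in(1.8,1.97,2.1): print(th,proj("scene",H(P,[(60-145*np.cos(th),y,80+145*np.sin(th)) for y in(-13,-95)])).round(0).tolist(), proj("wrist",H(P,[(60-145*np.cos(th),y,80+145*np.sin(th)) for y in(-13,-95)])).round(0).tolist())
```

```text
diff steel region vs earlier frame 38
copper diff mean 6.405497076023392 pipe end diff 4.1305555555555555
1.8 [[165.0, 140.0], [166.0, 111.0]] [[263.0, 186.0], [268.0, 304.0]]
1.97 [[153.0, 144.0], [155.0, 116.0]] [[301.0, 185.0], [302.0, 299.0]]
2.1 [[146.0, 149.0], [147.0, 120.0]] [[326.0, 183.0], [325.0, 294.0]]
```

```bash
python3 -c "
from workcell import workorder,bot
print(bot.observe()['clock'],abs(bot.observe()['qd']).max()); print(workorder.job_done())"
```

```text
9.25 0.037861067610996654
the job is handed in; nothing more can be done
None
```

I gripped the black handle of the steel-pipe holder, swung its arm up and over past upright, let go at about 1.97 rad and backed off. I handed the job in at 9.25 s.

**Last checks:**
- **Steel arm:** in the scene and wrist pictures the handle lies where the 2.1 rad stop puts it. The gripper is about 90 mm above where it let go, with the force reading near zero.
- **Steel pipe:** it still lies in its cradle, with its end at the same place in the scene picture as at the start.
- **Copper holder:** its arm is still shut.

**What did not go cleanly:**
- **Grip slip:** the handle slid about 13 mm towards the fingertips during the swing. This pushed the wrist force to about 43 N once, and I moved outward to relieve it.
- **Standstill check:** two later scene pictures differed by up to 38 grey levels around the steel holder. I took that for picture noise or a moving shadow and did not look further. That the arm is at rest therefore rests on its position at the stop, not on that comparison.

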